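Press the square into the frame corner and hold it

ROBOT

A 6-joint arm with a two-finger parallel gripper is mounted at the origin on the work surface. World frame = base frame: x ahead of the robot, y to its left, z up, the work surface at z = 0. Lengths are in mm, angles in rad, forces in N, time in s.
With the tool pointing down it reaches from about 375 to 900 mm from the base axis. Payload 3.1 kg.
Tool frame: the origin (TCP) lies on the centre line of the jaws, within the pads' length; the fingertips stand 25 mm ahead of it and the grasp point (between the pads) lies 6 mm ahead of it; z points along the fingers, y is the line along which they close (so a half turn about z gives the same grasp; the last joint's range is limited). The gripper opens to 85 mm and grips with 20 to 120 N. Pads are 22 mm wide; open, the fingers measure 114 mm over their backs; the gripper's body (76 mm by 85 mm) begins 54 mm behind the grasp point. The pads swing forward as they close: fully open they stand 13 mm farther back than shut.
Start: joints at [-1.327, 0.527, 1.433, -0, 1.181, -0.178], TCP at [255.896, -570.187, 229.51] pointing down, gripper open.
Joint ranges: [-3.08, 3.08], [-0.75, 2.2], [0.22, 2.44], [-1.43, 4.57], [0, 2.65], [-2.85, 2.85]. Speed limits (rad/s): [2.79, 2.79, 3.14, 3.14, 3.14, 3.14].

INTERFACE

Orientations are given as a unit quaternion [w, x, y, z].
In Python, from workcell import r gives the robot as it stands.
- The arm moves only by the shell command python3 drive.py [FORCE], which reads ROWS from standard input. ROWS is 1 to 8 rows, one to a line, with the numbers parted by spaces; each row has 5 numbers: the finger opening in mm, then dx, dy, dz in shares of the most that a row can go, 1 being 62.5 mm, then a turn about the tool's z in rad; each row shifts and turns the commanded pose from where the row before left it, along the tool's axes as they then stand; what a row does not reach is not made up. A row lasts 1/8 s, in which the tool goes at most 62.5 mm and 0.188 rad, less where a joint would pass 70% of its speed; a pose out of reach is approached as far as the arm can. The fingers move at their own pace and stop on an object; FORCE is the grip in N (left out, the last holds). Time passes only in rows, so rows that do not move let the fingers close. It prints the time, the measured TCP pose, the force, the opening and the grip force at its end. Input that does not fit is refused with a message, and nothing moves.
- r.state(): the state, without advancing time (a new reading comes with each control period).
- r.grab_frame(name): name is "scene" or "top" or "wrist"; returns a dict with "image" (420x560x3 uint8, red, green, blue), "fx", "fy", "cx", "cy" (pixels), "R" (3x3) and "t" (3): a world point X has camera coordinates R X + t. Camera axes: x right, y down, z forward; pixel columns grow to the right and rows downward; lengths in mm; the calibration is good to about 2 mm. A picture is of the moment at which its call begins. There is no depth.
- r.job_done(): hands the job in; it is judged then, once.
The state is a dict: "time_s": time; "joints": joint angles; "qvel": joint speeds; "tau": joint torques, N m; "position": TCP position; "tcp_rot": TCP orientation; "wrist_force": force on the tool from outside, world axes, zero at the start; "moment": the same for the moment, N m; "gripper_width": finger opening in mm; "finger_force": force on a finger pad.
Only numpy, scipy, OpenCV 4.12 (cv2) and the standard library are available. Lean on these libraries where they do the work, as an engineer would, in place of code of your own. Each camera call takes 0.05 s, during which the arm holds its last target. There are 200 camera calls.

TASK

Clear the frame-corner jig: take the brass padlock out of it and leave it in the orange parts tray. Then lay the carpenter's square flat in the jig and press its corner home into the inside corner, until one leg bears flush on the fixed aluminium rail and the other has pushed the sprung yellow rail out square and bears on it. Finish while still holding the square pressed there with the fingers, and leave the grey padlock, the oil bottle and the screwdriver alone.

Things in the scene. Friction and masses are not known exactly. Their poses are not given: they have to be found in the camera images.
- jig: Frame-corner jig fixed to the bench: plywood board 180 x 180 mm, 6 mm thick (-68 to +112 mm in x and y), with two rails 24 mm wide, tops 24 mm above the bench, forming an inside corner. Origin on the bench, 45 mm from both rails' inner faces; the seated square's origin lies straight above it. x: along the fixed rail, away from the corner; y: along the yellow rail when square; z up.
- frame_corner (a point): The inside corner of the jig, where the inner faces of both rails meet, at the top of the base board (6 mm above the bench); also the pivot of the yellow rail. Axes as the jig's.
- fixed_rail: The jig's bare aluminium rail, 152 mm long, 24 mm wide, 18 mm high on the board, immovable. Origin at the inside corner on the board; x runs along its inner face away from the corner, y points from that face into the jig.
- sprung_rail (a joint): Yellow rail's angle about its upright pivot at the inside corner, rad: 0 is square to the fixed rail, negative leans in over the board (at rest about -0.11 to -0.13), stops at -0.2 and 0.1. A spring of 3 N m/rad swings it inwards: about 0.36 N m (3 N at 120 mm from the pivot) holds it square.
- sprung_rail_end (a point): Free end of the yellow rail: top edge of its inner face, 150 mm from the inside corner. The rail is 148 mm long, 24 mm wide, 18 mm high on the board.
- square: Carpenter's square, 350 g, lying flat: aluminium L, legs 120 mm long, 28 wide, 12 thick, with an upright wooden grip 60 x 22 mm, top 61 mm above the underside. Origin under the grip's centre at the underside, 45 mm from both outer faces (outer corner at x = y = -45 mm), near the centre of mass. x, y: along the legs, as the jig's when seated. Grip's length along (1,-1,0), thickness along (1,1,0).
- square_corner (a point): The square's outer corner, at its underside.
- brass_padlock: Brass padlock standing on the jig's board where the square must go, 250 g: body 24 mm thick (x), 46 mm wide (y), 48 mm high, steel shackle up to 76 mm. Origin at the centre of its underside.
- tray: Open orange parts tray fixed on the bench, 150 mm (x) by 110 mm (y), 32 mm high, walls and floor 4 mm thick. Origin at the centre of its underside.
- steel_padlock: Bystander: grey padlock of the same shape and size as the brass one, standing on the bench. Origin at the centre of its underside.
- oil_bottle: Bystander: small green oil bottle with red cap, 44 mm across, 110 mm high. Origin at the centre of its underside.
- screwdriver: Bystander: screwdriver with yellow handle, 200 mm long, lying on the bench, handle to its -x. Origin under it.

How it is judged (in metres and radians):
On the way:
1. the brass padlock lies in the orange tray, let go (x of brass_padlock in the frame of tray between -0.071 and 0.071 m and y of brass_padlock in the frame of tray between -0.051 and 0.051 m and z of brass_padlock in the frame of tray below 0.03 m and contact force between the fingers and brass_padlock below 0.05 N and linear speed of brass_padlock below 0.02 m/s), for 0.2 s.
At the end, for the whole second after the job is handed in: Brass padlock at rest in the orange tray, let go. Square still, flat (0.05 rad, under 8 mm above the board), corner within 4 mm of the inside corner, in line with the fixed rail and the yellow rail square, both to 0.025 rad; over 1 N on each rail, fingers still bearing on it (all of step 1 and horizontal distance between square_corner and frame_corner below 0.004 m and angle between the x axis of square and the x axis of fixed_rail, either way round below 0.025 rad and value of joint sprung_rail between -0.025 and 0.025 rad and contact force between square and fixed_rail above 1 N and contact force between square and sprung_rail above 1 N and height (world z) of square below 0.014 m and angle between square's own z axis and vertical below 0.05 rad and contact force between the fingers and square above 1 N and linear speed of square below 0.01 m/s); the arm keeps its last pose, push and grip.
It fails at once if a bystander (grey padlock, oil bottle, screwdriver) is displaced by more than 30 mm (distance of any of steel_padlock, oil_bottle, screwdriver from where it was at the start of the episode above 0.03 m).
It also fails if it takes over 53 s, if anything falls off the work surface, if the arm or the gripper's body presses on something with over 40 N, if the wrist force passes 120 N, or if a joint passes its speed limit or range.

## Working session

There is one attempt and no reset: what is moved stays moved. The work goes in short steps, Python scripts to look and compute and a shell command to move; the robot and the scene stay as the last step left them, time stands still between calls to the robot, and variables do not carry over. Pictures are saved under pics/ and viewed, at most 10 in all, crops included, and the job is handed in when it is done.

```bash
ls; mkdir -p pics; cat > h.py <<'E'
import numpy as np,cv2
from workcell import r
def save(name,fn):
    f=r.grab_frame(name); cv2.imwrite('pics/'+fn+'.png',f['image'][:,:,::-1]); np.savez('pics/'+fn+'.npz',**{k:v for k,v in f.items()}); return f
def ray(f,u,v):
    R=np.array(f['R']);t=np.array(f['t']);d=R.T@np.array([(u-f['cx'])/f['fx'],(v-f['cy'])/f['fy'],1]);return -R.T@t,d/np.linalg.norm(d)
def atz(f,u,v,z):
    c,d=ray(f,u,v);return c+d*(z-c[2])/d[2]
def tri(*obs):
    A=0;b=0
    for f,u,v in obs:
        c,d=ray(f,u,v);P=np.eye(3)-np.outer(d,d);A=A+P;b=b+P@c
    X=np.linalg.solve(A,b);return X,[np.linalg.norm((np.eye(3)-np.outer(ray(*o)[1],ray(*o)[1]))@(X-ray(*o)[0])) for o in obs]
def proj(f,X):
    p=np.array(f['R'])@np.array(X,float)+np.array(f['t']);return f['fx']*p[0]/p[2]+f['cx'],f['fy']*p[1]/p[2]+f['cy']
def load(fn): 
    d=np.load('pics/'+fn+'.npz');return {k:d[k] for k in d.files}
E
python3 -c "
from h import *
for n in ['scene','top']:
    f=save(n,n);print(n,f['fx'],f['cx'],f['cy'],np.round(-np.array(f['R']).T@f['t']))
print(r.state())
a=np.hstack([cv2.imread('pics/top.png')]);"
```

```text
drive.py
pics
workcell.py
scene 390.5072103319313 282.23446374058733 208.20692077548028 [1077.  204.  889.]
top 381.3546279733075 281.71478714843164 211.2019380044348 [478. -63. 864.]
{'time_s': 0.1, 'joints': array([-1.32752040e+00,  5.28411752e-01,  1.43379992e+00, -3.80658049e-05,
        1.18138003e+00, -1.78516205e-01]), 'qvel': array([ 0.00033484, -0.00086948, -0.00330849, -0.0017497 , -0.00030844,
        0.00024404]), 'tau': array([ 2.96102680e-04, -4.43305206e+01, -1.78587019e+01, -1.37480170e-04,
        3.89045643e-03,  3.75044678e-06]), 'position': array([ 255.7194821 , -569.57063622,  228.5995909 ]), 'tcp_rot': array([-9.98432629e-04,  9.77841724e-01,  2.09343172e-01, -4.99503348e-05]), 'wrist_force': array([ 0.96299275,  0.00810118, -0.49263763]), 'moment': array([ 0.02155491, -0.04579853, -0.0493384 ]), 'finger_force': 0.0, 'gripper_width': 85.32682715696123}
```

View pics/top.png

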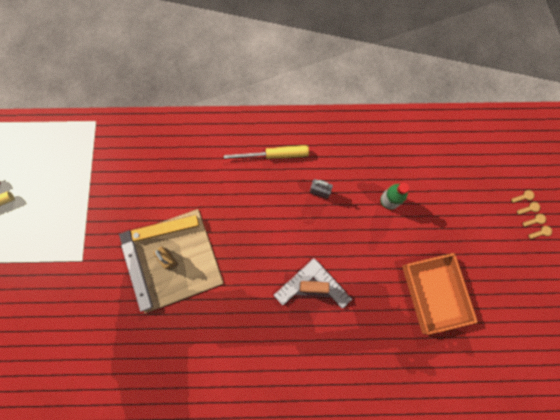

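View pics/scene.png

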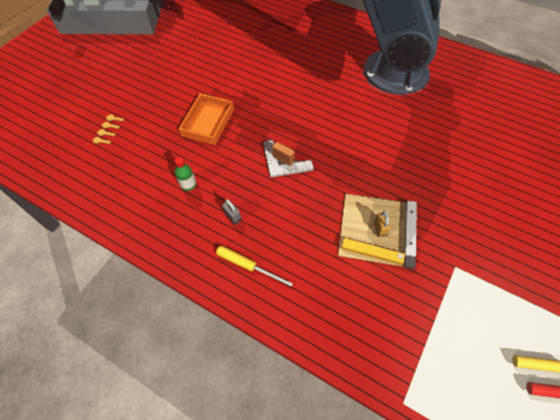

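The top view shows the jig around (170,260), with the brass padlock at (166,259). The square's corner is at (314,262), the tray at (440,295), the grey padlock at (321,188) and the bottle at (395,197). In the scene view the jig is at (380,230), the square at (285,160) and the tray at (207,119). I'll take enlarged crops of both next.

```bash
python3 -c "
from h import *
a=cv2.imread('pics/top.png');b=cv2.imread('pics/scene.png')
R=lambda i,x,y,w,h,s:cv2.resize(i[y:y+h,x:x+w],None,fx=s,fy=s,interpolation=cv2.INTER_CUBIC)
A=np.hstack([R(a,110,200,130,100+20,3),R(a,265,230,130,120,3)])
B=np.hstack([R(b,330,180,100,90,4)[:240*1+120],R(b,255,130,95,60,4)[:1] if 0 else cv2.copyMakeBorder(R(b,255,130,70,60,5),0,60,0,30,cv2.BORDER_CONSTANT)])
cv2.imwrite('pics/c1.png',A);cv2.imwrite('pics/c2.png',B);print(A.shape,B.shape)
f=load('top')
for n,u,v,z in [('trayc',440,295,32),('padl',166,259,60),('sqcorner',314,262,12),('grip',314,287,61),('jigcorner',128,243,24)]: print(n,atz(f,u,v,z).round())
"
```

```text
(360, 780, 3) (360, 780, 3)
trayc [ 480. -406.   32.]
padl [564. 174.  60.]
sqcorner [ 557. -141.   12.]
grip [ 501. -135.   61.]
jigcorner [605. 270.  24.]
```

View pics/c1.png

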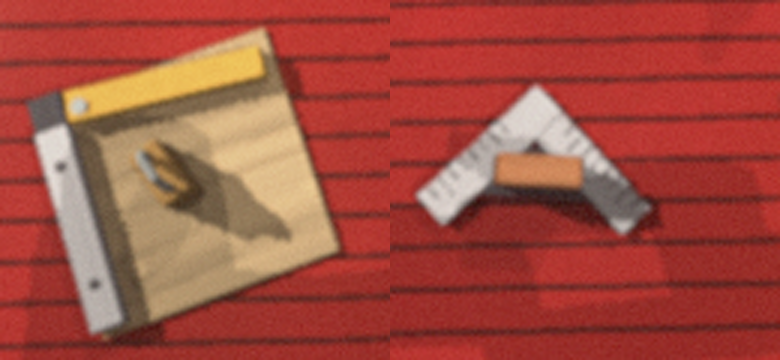

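View pics/c2.png

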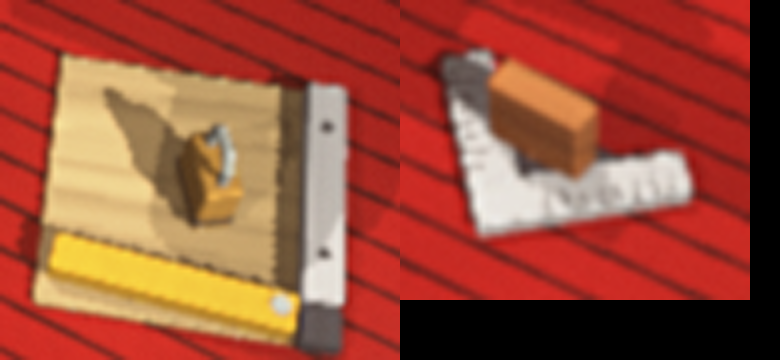

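The crops show the inner jig corner at about (71,122) in c1, with the yellow rail leaning in. The padlock's shackle runs from about (138,155) to (165,187). The square's corner is at (537,85), with the grip horizontal. I'll move over the jig for wrist views.

Units first: shifts go in shares of 62.5 mm. So 45 mm is 0.72, -42.5 mm is -0.68.

```bash
echo '85 0.72 -0.68 0 0
85 0.72 -0.68 0 0
85 0.72 -0.68 0 0
85 0.72 -0.68 0 0
85 0.72 -0.68 0 0
85 0.72 -0.68 0 0
85 0.72 -0.68 0 0
85 0.72 -0.68 0 0' | python3 drive.py 60; python3 -c "
from h import *
f=save('wrist','w0');print(f['R'],f['t'])"; echo '85 0.72 -0.68 0 0
85 0.72 -0.68 0 0
85 0.72 -0.68 0 0
85 0.72 -0.68 0 0
85 0.72 -0.68 0 0
85 0 0 0 -0.14
85 0 0 0 -0.14
85 0 0 0 0' | python3 drive.py; python3 -c "
from h import *
f=save('wrist','w1');C=-np.array(f['R']).T@f['t'];print(C,r.state()['position'],r.state()['tcp_rot'])"
```

```text
time_s: 1.1
position: [445.6, -110.7, 229.5]
tcp_rot: [0.0, 0.978, 0.209, 0.0]
wrist_force: [0.5, -1.1, 1.2]
gripper_width: 85.3
finger_force: 0.0
[[ 4.09303217e-01 -9.12398383e-01  2.58473143e-04]
 [-8.66582001e-01 -3.88661248e-01  3.13014488e-01]
 [-2.85493455e-01 -1.28341825e-01 -9.49748316e-01]] [-283.51529348  300.55679898  493.16684457]
time_s: 2.15
position: [563.1, 173.4, 229.0]
tcp_rot: [-0.0, 0.939, 0.343, -0.001]
wrist_force: [-0.0, -0.1, -0.5]
gripper_width: 84.9
finger_force: 0.0
[623.12592897 224.46785411 373.81156681] [563.15561978 173.19371905 229.11007905] [-1.09916342e-04  9.39469640e-01  3.42631826e-01 -4.63837575e-04]
```

View pics/w1.png

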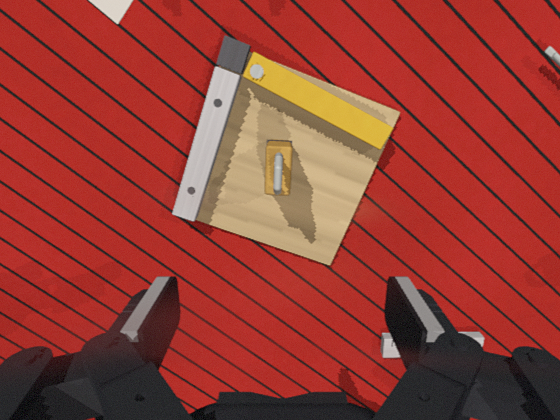

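The wrist view shows the padlock body top centred at (278,167) and aligned with the jaws. The shackle is at (278,171). The fixed rail's inner top edge runs (241,74) to (196,220), the yellow rail's inner edge (243,77) to (380,149), and board corners are at (332,265) and (400,111).

```bash
python3 -c "
from h import *
t,s,w=load('top'),load('scene'),load('w1')
print('shackle',tri((t,160.3,257),(s,387,216),(w,278,172)),tri((t,160.3,257),(w,278,172)))
print('body54',[atz(w,u,v,54).round(1) for u,v in [(267,141),(292,141),(291,194),(265,194),(278.5,167)]])
a,b=atz(w,241,74,24),atz(w,196,220,24);print('fixed',a,b,np.arctan2(*(b-a)[1::-1]))
a,b=atz(w,243,77,24),atz(w,380,149,24);print('yel',a,b,np.arctan2(*(b-a)[1::-1]))
p=[atz(w,332,265,6),atz(w,400,111,6),atz(w,196,222,6)];print('board',p,np.arctan2(*(p[0]-p[1])[1::-1]))
# board corner heights from two views
print('bc',tri((t,110+340/3,200+253/3),(w,332,265)),tri((t,110+268/3,200+28/3),(w,400,111)))
print('tip fixed rail',tri((s,330+303/4,180+83/4),(w,196,220)))
"
```

```text
shackle (array([567.81212897, 184.09035221,  71.88906308]), [np.float64(1.9163824588724439), np.float64(2.653422121458385), np.float64(1.7265287572352814)]) (array([568.35668098, 183.40964249,  66.97448009]), [np.float64(0.3739259787949572), np.float64(0.373925978795045)])
body54 [array([581.5, 206.7,  54. ]), array([595.7, 189.9,  54. ]), array([558.2, 159. ,  54. ]), array([542.8, 177.3,  54. ]), array([570.2, 184.1,  54. ])]
fixed [609.03393327 261.60233367  24.        ] [467.56839579 209.74090297  24.        ] -2.790205600711325
yel [608.189916   258.62097247  24.        ] [642.28722096 116.43030678  24.        ] -1.3354405729427892
board [array([514.94059477,  59.11893717,   6.        ]), array([682.57292908, 122.39653647,   6.        ]), array([457.67893205, 207.61996519,   6.        ])] -2.7806508390663827
bc (array([513.35373043,  59.59913378,   5.38880031]), [np.float64(1.5954823676064491), np.float64(1.5954823676064556)]) (array([684.53873853, 120.02095283,  -2.06397134]), [np.float64(0.66235926245094), np.float64(0.6623592624509218)])
tip fixed rail (array([463.46803009, 209.49754048,  14.69887066]), [np.float64(0.1511166655973474), np.float64(0.1511166655973358)])
```

```bash
echo '85 0.1856 -0.064 0.64 0
85 0 0 0.96 0
85 0 0 0.8 0
85 0 0 0.384 0
85 0 0 0 0
15 0 0 0 0
15 0 0 0 0
15 0 0 0 0' | python3 drive.py 60;  echo '15 0 0 0 0
15 0 0 0 0
15 0 0 -0.32 0
15 0 0 -0.64 0' | python3 drive.py
```

```text
time_s: 3.2
position: [570.5, 184.0, 56.9]
tcp_rot: [0.0, 0.939, 0.344, 0.001]
wrist_force: [-0.3, -0.7, 0.5]
gripper_width: 31.5
finger_force: 0.0
time_s: 3.7
position: [568.2, 183.7, 114.4]
tcp_rot: [-0.001, 0.939, 0.344, -0.002]
wrist_force: [0.2, -1.1, 0.2]
gripper_width: 15.0
finger_force: 0.0
```

```bash
python3 -c "
from h import *
f=save('wrist','w2')"
```

```text
(no output)
```

View pics/w2.png

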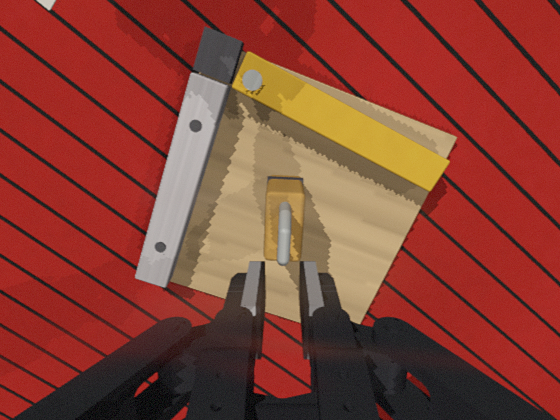

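The padlock is still standing, with its body top spanning (266,178) to (303,261). The jaws are empty. I'll recompute its place from both wrist views.

```bash
python3 -c "
from h import *
t,s,w,v=load('top'),load('scene'),load('w1'),load('w2')
print(r.state()['position'],-np.array(v['R']).T@v['t'])
for a,b in [((267,141),(266,178)),((292,141),(303,178)),((278,172),(284,230)),((291,194),(303,261)),((265,194),(265,261)),((332,265),(363,325)),((400,111),(456,138)),((243,77),(236,88)),((241,74),(225,87)),((196,220),(168,287)),((218,66),(195,72)),((380,149),(429,191))]: print(a,tri((w,*a),(v,*b)))
print('padtop now',[atz(v,x,y,54).round(1) for x,y in [(266,178),(303,178),(303,261),(265,261)]])
print('tcp px',proj(w,[563,173,229]),'tips',proj(v,[568,183.7,90]))
"
```

```text
[572.22371695 184.44060382 120.72271515] [628.65542397 234.90896265 259.03352435]
(267, 141) (array([575.83306308, 204.92842454,  13.41288852]), [np.float64(0.5461255266012897), np.float64(0.5461255266013837)])
(292, 141) (array([592.08898491, 185.43533227,  12.52059253]), [np.float64(0.0023196031559702232), np.float64(0.0023196031561143484)])
(278, 172) (array([566.81369021, 181.72278641,  56.24233663]), [np.float64(0.06221559323889767), np.float64(0.06221559323889797)])
(291, 194) (array([558.99554209, 159.6475557 ,  57.3998196 ]), [np.float64(0.07688280600862026), np.float64(0.07688280600859582)])
(265, 194) (array([543.7474254 , 177.73524613,  57.50363411]), [np.float64(0.1583426380414427), np.float64(0.15834263804156257)])
(332, 265) (array([509.46513036,  40.60505369, -30.70864274]), [np.float64(5.659360434979417), np.float64(5.659360434979448)])
(400, 111) (array([681.64881954, 122.56253902,   7.23517112]), [np.float64(0.742911755026482), np.float64(0.7429117550264756)])
(243, 77) (array([606.42965394, 261.98630173, -19.00691285]), [np.float64(0.8327785162178484), np.float64(0.8327785162178908)])
(241, 74) (array([611.30805669, 255.91085446,  79.45404459]), [np.float64(0.19846675995565055), np.float64(0.19846675995577542)])
(196, 220) (array([469.3382551 , 209.90818704,  27.97980713]), [np.float64(0.00027563881196569263), np.float64(0.000275638811929556)])
(218, 66) (array([601.05493526, 281.73637437,  24.4372039 ]), [np.float64(0.129232548368696), np.float64(0.12923254836877207)])
(380, 149) (array([642.27495805, 115.91038222,  22.3152607 ]), [np.float64(0.10439790703216764), np.float64(0.10439790703240455)])
padtop now [array([584.3, 210.2,  54. ]), array([598.2, 193.8,  54. ]), array([557.9, 158.3,  54. ]), array([542.4, 176.6,  54. ])]
tcp px (np.float64(283.35161883693723), np.float64(274.18857053847364)) tips (np.float64(282.6350714070735), np.float64(250.57401541855157))
```

Scaled: 5 mm is 0.08, 35 mm is 0.56.

```bash
echo '60 0 0 0 0
60 0 0 0 0
60 0 0 0 0
60 0 0 0 0' | python3 drive.py 80;echo '60 0 0 0.56 0
60 0 0 0.48 0
60 0 0 0.08 0
60 0 0 0 0' | python3 drive.py; echo '20 0 0 0 0
20 0 0 0 0
20 0 0 0 0
20 0 0 0 0' | python3 drive.py
```

```text
time_s: 4.25
position: [569.2, 183.8, 114.6]
tcp_rot: [-0.0, 0.939, 0.344, -0.001]
wrist_force: [0.2, 0.2, -0.2]
gripper_width: 60.0
finger_force: 0.0
time_s: 4.75
position: [569.8, 183.9, 45.5]
tcp_rot: [-0.0, 0.939, 0.344, -0.0]
wrist_force: [-0.6, -0.1, 0.9]
gripper_width: 59.9
finger_force: 0.0
time_s: 5.25
position: [570.4, 184.1, 47.0]
tcp_rot: [0.0, 0.939, 0.344, 0.001]
wrist_force: [-0.6, -0.2, 5.3]
gripper_width: 21.4
finger_force: 65.3
```

```bash
echo '20 0 0 0 0
20 0 0 0 0
20 0 0 0 0' | python3 drive.py; python3 -c "
from h import *
save('wrist','w3');save('scene','s3')"
```

```text
time_s: 5.62
position: [570.4, 184.1, 47.0]
tcp_rot: [0.0, 0.939, 0.344, 0.001]
wrist_force: [-0.9, 0.5, 5.8]
gripper_width: 21.1
finger_force: 65.3
```

Scaled: -20 mm is -0.32, -10 mm is -0.16.

```bash
echo '10 0 0 -0.08 0
10 0 0 -0.16 0
10 0 0 -0.32 0
10 0 0 -0.32 0
10 0 0 0 0' | python3 drive.py 100; python3 -c "
from h import *
save('wrist','w3')"
```

```text
time_s: 6.35
position: [570.9, 184.1, 102.1]
tcp_rot: [0.0, 0.939, 0.344, 0.002]
wrist_force: [0.2, 0.0, -2.9]
gripper_width: 19.8
finger_force: 97.9
```

```bash
echo '10 0 0 -0.48 0
10 0 0 -0.64 0
10 -0.24 0.208 -0.48 0
10 -0.592 0.52 0 0
10 -0.592 0.52 0 0
10 -0.592 0.52 0 0
10 -0.592 0.52 0 0
10 -0.592 0.52 0 0' | python3 drive.py 110; echo '10 -0.592 0.52 0 0
10 -0.592 0.52 0 0
10 -0.592 0.52 0 0
10 -0.592 0.52 0 0
10 -0.592 0.52 0 0
10 -0.592 0.52 0 0
10 -0.432 0.368 0 0
10 0 0 0 0' | python3 drive.py;python3 -c "
from h import *
f=save('wrist','w4');save('top','t4');print(r.state()['position'])"
```

```text
time_s: 7.4
position: [529.1, -80.5, 199.3]
tcp_rot: [-0.001, 0.939, 0.344, -0.001]
wrist_force: [1.7, -0.6, -3.4]
gripper_width: 19.5
finger_force: 111.3
time_s: 8.4
position: [479.6, -409.2, 198.9]
tcp_rot: [-0.0, 0.94, 0.342, -0.0]
wrist_force: [0.3, -0.1, -3.0]
gripper_width: 19.3
finger_force: 111.3
[ 479.89705616 -405.6446946   198.89797202]
```

View pics/w4.png

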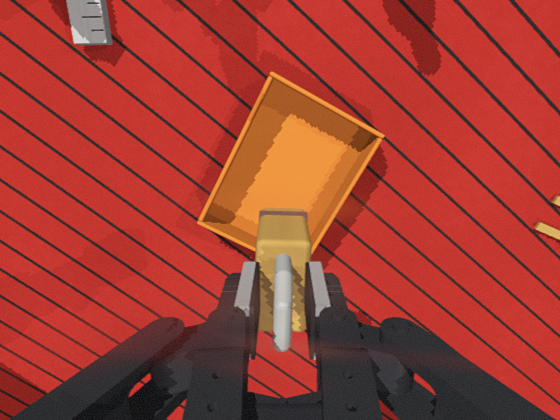

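The padlock is held upright. Tray rim corners are at (272,73), (384,136) and (198,222).

```bash
python3 -c "
from h import *
w,t=load('w4'),load('top')
a,b,c=[atz(w,*p,32) for p in [(272,73),(384,136),(198,222)]];print(a,b,c,(b+c)/2)
"
```

```text
[ 544.115283   -343.93084678   32.        ] [ 566.74116538 -449.3452369    32.        ] [ 400.76189606 -373.60231921   32.        ] [ 483.75153072 -411.47377806   32.        ]
```

```bash
echo '10 0 0.104 0.8 0
10 0 0 0.8 0
10 0 0 0.56 0
10 0 0 0.224 0
10 0 0 0.048 0
10 0 0 0 0
10 0 0 0 0' | python3 drive.py; echo '45 0 0 0 0
45 0 0 0 0
45 0 0 0 0
45 0 0 -0.48 0
45 0 0 -0.8 0
45 0 0 -0.8 0
45 0 0 -0.352 0
85 0 0 0 0' | python3 drive.py; python3 -c "
from h import *
f=save('wrist','w5')"
```

```text
time_s: 9.38
position: [485.9, -412.3, 50.2]
tcp_rot: [0.002, 0.939, 0.344, 0.001]
wrist_force: [-0.3, -0.5, -3.0]
gripper_width: 19.3
finger_force: 111.2
time_s: 10.38
position: [486.0, -412.5, 203.0]
tcp_rot: [0.003, 0.939, 0.344, 0.001]
wrist_force: [-1.2, 0.6, -0.4]
gripper_width: 61.4
finger_force: 0.0
```

View pics/w5.png

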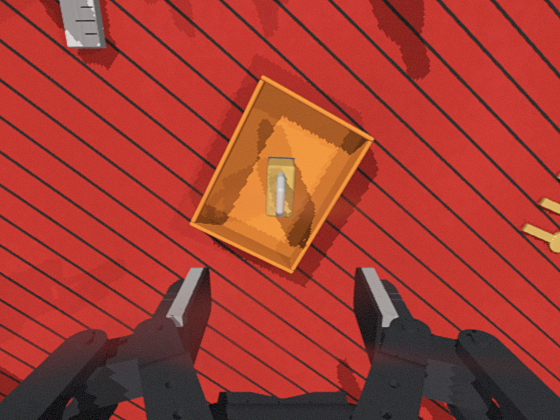

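The padlock stands in the tray, at (281,187), and has been released. Next I'll move over the square and line up with its grip.

Scaled: -40.4 mm is -0.6464, 38 mm is 0.608.

```bash
echo '85 0.608 -0.6464 0 0
85 0.608 -0.6464 0 0
85 0.608 -0.6464 0 0
85 0.608 -0.6464 0 0
85 0.608 -0.6464 0 0
85 0 0 0 -0.164
85 0 0 0 -0.164
85 0 0 0 -0.164' | python3 drive.py; echo '85 0 0 0 -0.164
85 0 0 0 -0.164
85 0 0 0 0' | python3 drive.py; python3 -c "
from h import *
f=save('wrist','w6');print(r.state()['position'],r.state()['tcp_rot'])"
```

```text
time_s: 11.42
position: [498.6, -133.5, 198.6]
tcp_rot: [-0.002, 0.825, 0.565, -0.001]
wrist_force: [-0.2, -0.7, 0.2]
gripper_width: 85.2
finger_force: 0.0
time_s: 11.8
position: [498.7, -134.0, 198.9]
tcp_rot: [-0.002, 0.725, 0.689, -0.001]
wrist_force: [-0.1, -0.8, 0.2]
gripper_width: 85.2
finger_force: 0.0
[ 498.85004444 -134.06919419  199.07435985] [-1.52386253e-03  7.25220157e-01  6.88515171e-01 -5.11274933e-04]
```

View pics/w6.png

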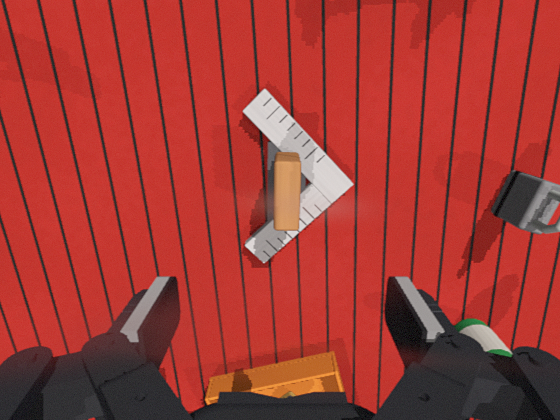

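The grip top face spans about (276,162) to (299,230). The square's outer corner is at (353,184), with outer leg ends at (266,89) and (266,264).

```bash
python3 -c "
from h import *
w,t,s=load('w6'),load('top'),load('scene')
im=cv2.cvtColor(w['image'],cv2.COLOR_RGB2HSV).astype(int)
m=((im[...,0]>8)&(im[...,0]<20)&(im[...,1]>70)&(im[...,2]>90)).astype(np.uint8);m[300:]=0;m[:130]=0
n,l,st,c=cv2.connectedComponentsWithStats(m);k=1+st[1:,4].argmax();print(st[k],c[k])
print('V col profile',w['image'][146:236:3,287].tolist())
for r_ in (170,195,220): print(r_,np.where(l[r_]==k)[0][[0,-1]])
a,b,d=[atz(w,*p,12) for p in [(353,184),(266,89),(266,264)]]
print(a,b,d,[np.linalg.norm(q-a) for q in (b,d)],[np.arctan2(*(q-a)[1::-1]) for q in (b,d)])
print('grip',[atz(w,u,v,61).round(1) for u,v in [(275,230),(299,230),(300,162),(276,162)]])
print('z corner',tri((w,353,184),(t,265+(537-390)/3,230+85/3),(s,255+(480-400)/5,130+236/5)))
print('z grip',tri((w,287.5,196),(t,314.3,286.3),(s,284,148.6)))
print('bottle',atz(t,392,203,0))
"
```

```text
[ 273  152   28   79 2040] [286.625      190.77794118]
V col profile [[191, 186, 184], [182, 177, 175], [158, 111, 80], [147, 100, 62], [164, 110, 72], [194, 139, 90], [214, 156, 102], [212, 153, 101], [215, 156, 105], [214, 155, 100], [213, 152, 98], [214, 153, 99], [216, 156, 103], [216, 158, 107], [213, 156, 103], [213, 157, 107], [213, 157, 108], [212, 156, 111], [211, 155, 112], [209, 153, 108], [207, 151, 107], [208, 150, 105], [211, 153, 107], [212, 153, 106], [212, 155, 104], [214, 155, 103], [213, 152, 99], [215, 155, 103], [184, 143, 116], [157, 152, 150]]
170 [274 300]
195 [274 299]
220 [274 298]
[ 563.50877104 -142.35932687   12.        ] [486.63986683 -52.86908543  12.        ] [ 475.70537663 -222.22971044   12.        ] [np.float64(117.97174131053428), np.float64(118.69588973592826)] [np.float64(2.2804715443393206), np.float64(-2.4034714089110603)]
grip [array([ 489.2, -166.2,   61. ]), array([ 509.4, -167.1,   61. ]), array([ 512.3, -109.3,   61. ]), array([ 493.2, -108.4,   61. ])]
z corner (array([ 5.65548363e+02, -1.42673517e+02,  3.66471962e-01]), [np.float64(2.6662719081824355), np.float64(0.5930331817521833), np.float64(2.928441672896665)])
z grip (array([ 501.59103075, -135.9346297 ,   59.13230991]), [np.float64(1.5173380112517874), np.float64(0.6987557095553872), np.float64(1.374042988407629)])
bottle [ 691.96993463 -330.54171148    0.        ]
```

```bash
echo '85 -0.0624 0.032 0.64 0.01
85 0 0 0.88 0
85 0 0 0.72 0
85 0 0 0.256 0
85 0 0 0 0
15 0 0 0 0
15 0 0 0 0
15 0 0 0 0' | python3 drive.py 110; echo '15 0 0 0 0
15 0 0 0 0
15 0 0 0 0
15 0 0 0 0
15 0 0 0 0' | python3 drive.py;
```

```text
time_s: 12.85
position: [502.2, -138.8, 45.7]
tcp_rot: [0.001, 0.728, 0.686, 0.0]
wrist_force: [0.3, 0.9, 0.4]
gripper_width: 31.7
finger_force: 0.0
time_s: 13.48
position: [501.9, -138.6, 45.9]
tcp_rot: [0.001, 0.728, 0.686, 0.0]
wrist_force: [-1.2, 0.5, 7.7]
gripper_width: 19.0
finger_force: 108.4
```

```bash
echo '15 0 0 -0.16 0
15 0 0 -0.48 0
15 0 0 -0.64 0
15 0.32 0.04 -0.16 0
15 0.64 0.08 0 0
15 0.72 0.096 0 0
15 0.72 0.096 0 0
15 0.72 0.096 0 0' | python3 drive.py; echo '15 0.72 0.096 0 0
15 0.72 0.096 0 0
15 0.72 0.08 0 0
15 0 0 0 -0.15
15 0 0 0 -0.175
15 0 0 0 -0.175
15 0 0 0 -0.175
15 0 0 0 -0.175' | python3 drive.py;echo '15 0 0 0 -0.175
15 0 0 0 -0.177
15 0 0 0 0
15 0 0 0 0' | python3 drive.py; python3 -c "
from h import *
f=save('wrist','w7');save('top','t7');save('scene','s7');s=r.state();q=s['tcp_rot'];print(s['position'],2*np.arctan2(q[2],q[1]))"
```

```text
time_s: 14.48
position: [538.0, 56.1, 134.5]
tcp_rot: [-0.0, 0.728, 0.686, -0.0]
wrist_force: [-0.1, 0.1, -3.0]
gripper_width: 19.0
finger_force: 108.4
time_s: 15.48
position: [562.5, 188.4, 134.2]
tcp_rot: [-0.001, 0.377, 0.926, -0.0]
wrist_force: [-0.3, -0.2, -3.7]
gripper_width: 18.9
finger_force: 108.5
time_s: 15.98
position: [563.1, 188.4, 134.4]
tcp_rot: [-0.0, 0.213, 0.977, -0.0]
wrist_force: [-0.0, -0.4, -2.1]
gripper_width: 18.8
finger_force: 108.4
[563.33246896 188.40891484 134.50715983] 2.7125394949997794
```

Scaled: 40 mm is 0.64, 25 mm is 0.4.

```bash
echo '15 0 0 0.64 0
15 0 0 0.4 0
15 0 0 0.192 0
15 0 0 0.064 0
15 0 0 0 0' | python3 drive.py; python3 -c "
from h import *
f=save('wrist','w8');save('top','t8');save('scene','s8');s=r.state();q=s['tcp_rot'];print(s['position'],s['wrist_force'],s['moment'],2*np.arctan2(q[2],q[1]))"
```

```text
time_s: 16.75
position: [564.0, 188.5, 54.0]
tcp_rot: [0.001, 0.212, 0.977, 0.0]
wrist_force: [-0.0, 0.2, -3.1]
gripper_width: 18.8
finger_force: 108.2
[564.23013918 188.58025026  54.51182445] [-0.22834891 -0.28356479 -2.94335832] [-0.00388895  0.00247343 -0.06487341] 2.7137731592936656
```

```bash
python3 -c "
from h import *
R=lambda i,x,y,w,h,s:cv2.resize(i[y:y+h,x:x+w],None,fx=s,fy=s,interpolation=cv2.INTER_CUBIC)
w,s,t=[cv2.imread(f'pics/{n}.png') for n in ('w8','s8','t8')]
cv2.imwrite('pics/c8.png',np.hstack([cv2.resize(w,(480,360)),R(s,330,180,106,120,3)]))"
```

```text
(no output)
```

View pics/c8.png

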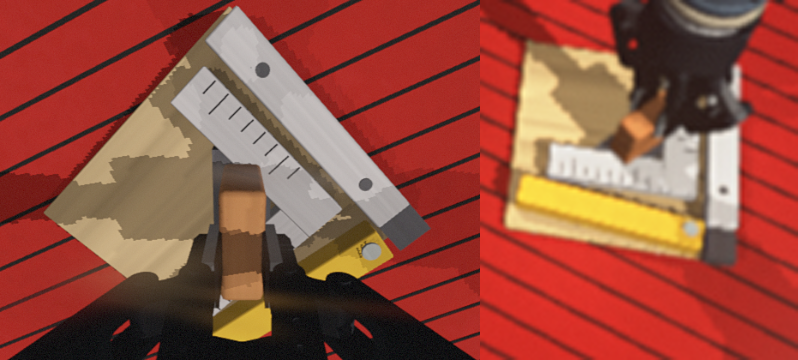

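The square hovers inside the rails, with its leg parallel to the fixed rail and the yellow rail still clear. Now I'll step towards the fixed rail.

```bash
cat > st.py <<'E'
from h import *
s=r.state();q=s['tcp_rot'];p=s['position'];X=2*np.arctan2(q[2],q[1]);a=-2.785;R=np.array([[np.cos(a),np.sin(a)],[-np.sin(a),np.cos(a)]])
print('t%.2f'%s['time_s'],'jig xy',(R@(p[:2]-[580,203])).round(2),'z %.1f'%p[2],'F jig',(R@s['wrist_force'][:2]).round(1),'Fz %.1f'%s['wrist_force'][2],'M',np.round(s['moment'],2),'yaw err %.4f'%(X+.7854-2*np.pi-a),'w %.1f'%s['gripper_width'])
E
echo '15 0 0 0.024 0
15 0 0 0 0' | python3 drive.py|tail -3; python3 st.py; echo '15 0.056 0.056 0 0
15 0 0 0 0' | python3 drive.py|tail -1; python3 st.py;echo '15 0.032 0.032 0 0
15 0 0 0 0' | python3 drive.py|tail -1; python3 st.py
```

```text
wrist_force: [-0.7, -0.1, -3.3]
gripper_width: 18.5
finger_force: 108.2
t17.15 jig xy [20.55  7.87] z 52.3 F jig [ 0.7 -0.1] Fz -3.3 M [-0.04  0.04 -0.01] yaw err 0.0010 w 18.5
finger_force: 108.5
t17.40 jig xy [20.69  2.35] z 52.1 F jig [ 0.2 -1.3] Fz -3.4 M [ 0.07 -0.02 -0.01] yaw err 0.0014 w 19.2
finger_force: 108.5
t17.65 jig xy [20.54 -0.13] z 52.0 F jig [ 0.1 -0.9] Fz -2.5 M [ 0.   -0.01 -0.01] yaw err 0.0013 w 19.2
```

```bash
for i in 1; do echo '15 0.016 0.016 0.008 0
15 0 0 0 0' | python3 drive.py|tail -1; python3 st.py;echo '15 0.016 0.016 0.008 0
15 0 0 0 0' | python3 drive.py|tail -1; python3 st.py; done; echo '15 -0.048 0.048 0 0
15 -0.048 0.048 0 0
15 0 0 0 0' | python3 drive.py|tail -1; python3 st.py
```

```text
finger_force: 108.9
t17.90 jig xy [20.54 -0.37] z 52.1 F jig [2.2 5.3] Fz 1.9 M [-0.87  0.05 -0.01] yaw err 0.0014 w 19.1
finger_force: 109.5
t18.15 jig xy [20.51 -0.52] z 52.1 F jig [3.6 8.1] Fz 4.8 M [-1.56  0.03 -0.04] yaw err 0.0021 w 18.5
finger_force: 111.2
t18.52 jig xy [19.15 -0.33] z 52.5 F jig [16.5 12.3] Fz 18.3 M [-2.82  1.82  0.07] yaw err 0.0042 w 19.0
```

Scaled: -2 mm is -0.032, -1.4 mm is -0.0224.

```bash
echo '15 -0.0224 -0.0224 -0.032 0
15 0 0 0 0' | python3 drive.py|tail -1; python3 st.py; echo '15 -0.032 0.032 0 0
15 0 0 0 0' | python3 drive.py|tail -1; python3 st.py
```

```text
finger_force: 108.5
t18.77 jig xy [12.19 -0.35] z 53.1 F jig [0.7 2.2] Fz -2.4 M [-0.68 -0.01 -0.1 ] yaw err 0.0005 w 18.8
finger_force: 108.6
t19.02 jig xy [ 9.58 -0.44] z 52.4 F jig [2.6 3.4] Fz -3.1 M [-1.11  0.08 -0.12] yaw err 0.0014 w 19.2
```

Scaled: -2 mm is -0.032, 2 mm is 0.032.

```bash
echo '15 -0.032 0.032 0 0
15 0 0 0 0' | python3 drive.py|tail -1; python3 st.py; echo '15 -0.032 0.032 0 0
15 0 0 0 0' | python3 drive.py|tail -1; python3 st.py; echo '15 -0.024 0.024 0 0
15 0 0 0 0' | python3 drive.py|tail -1; python3 st.py
```

```text
finger_force: 109.0
t19.27 jig xy [ 8.76 -0.24] z 52.5 F jig [5.5 6.6] Fz 1.4 M [-1.44  0.6  -0.01] yaw err 0.0024 w 18.8
finger_force: 109.2
t19.52 jig xy [ 6.62 -0.25] z 52.5 F jig [6.6 6.8] Fz 1.0 M [-1.58  0.79 -0.11] yaw err 0.0022 w 19.0
finger_force: 109.3
t19.77 jig xy [ 5.03 -0.21] z 52.5 F jig [8.4 6.5] Fz 3.6 M [-1.61  0.86 -0.07] yaw err 0.0022 w 18.5
```

Scaled: -2.4 mm is -0.0384, 1.6 mm is 0.0256.

```bash
echo '15 -0.0384 0.0256 -0.0096 0
15 0 0 0 0' | python3 drive.py|tail -1; python3 st.py; echo '15 -0.024 0.024 -0.0048 0
15 0 0 0 0' | python3 drive.py|tail -1; python3 st.py; echo '15 -0.024 0.024 0 0
15 0 0 0 0' | python3 drive.py|tail -1; python3 st.py
```

```text
finger_force: 108.6
t20.02 jig xy [ 0.62 -0.29] z 52.6 F jig [3.8 4.3] Fz -3.7 M [-1.05  0.39 -0.31] yaw err 0.0006 w 18.9
finger_force: 108.6
t20.27 jig xy [-1.04 -0.3 ] z 52.6 F jig [3.2 4.4] Fz -3.7 M [-1.19  0.54 -0.33] yaw err 0.0008 w 19.3
finger_force: 108.6
t20.52 jig xy [-2.84 -0.31] z 52.6 F jig [5.  5.5] Fz -2.3 M [-1.23  0.61 -0.37] yaw err 0.0007 w 18.8
```

Units first: shifts go in shares of 62.5 mm. So -0.8 mm is -0.0128, 0.8 mm is 0.0128.

```bash
echo '15 -0.0128 0.0128 -0.0032 0
15 0 0 0 0' | python3 drive.py|tail -1; python3 st.py; echo '15 -0.0128 0.0128 -0.0032 0
15 0 0 0 0' | python3 drive.py|tail -1; python3 st.py; echo '15 -0.0128 0.0128 0 0
15 0 0 0 0' | python3 drive.py|tail -1; python3 st.py
```

```text
finger_force: 108.5
t20.77 jig xy [-3.68 -0.32] z 52.7 F jig [5.5 4. ] Fz -3.2 M [-1.23  0.59 -0.31] yaw err 0.0006 w 19.0
finger_force: 108.6
t21.02 jig xy [-4.44 -0.29] z 52.7 F jig [5.8 4.9] Fz -3.2 M [-1.3   0.71 -0.34] yaw err 0.0008 w 19.1
finger_force: 108.9
t21.27 jig xy [-4.61 -0.27] z 52.8 F jig [7.3 4.3] Fz -1.2 M [-1.49  1.   -0.26] yaw err 0.0013 w 19.0
```

```bash
echo '15 -0.0128 0.0128 -0.0048 0
15 0 0 0 0' | python3 drive.py|tail -1; python3 st.py; echo '15 -0.0128 0.0128 -0.0032 0
15 0 0 0 0' | python3 drive.py|tail -1; python3 st.py; python3 -c "
from h import *
save('wrist','w9');save('top','t9');save('scene','s9')"
```

```text
finger_force: 108.8
t21.52 jig xy [-4.8  -0.22] z 52.9 F jig [8.8 5.8] Fz -1.0 M [-1.64  1.14 -0.23] yaw err 0.0017 w 18.9
finger_force: 108.9
t21.77 jig xy [-4.98 -0.22] z 53.0 F jig [9.2 5.9] Fz 0.6 M [-1.88  1.33 -0.2 ] yaw err 0.0021 w 19.3
```

```bash
cat > v.py <<'E'
from h import *
import sys
a0=-2.785
for n in sys.argv[1:]:
    f=load(n);im=cv2.cvtColor(f['image'],cv2.COLOR_RGB2HSV).astype(int)
    m=((im[...,0]>20)&(im[...,0]<32)&(im[...,1]>165)&(im[...,2]>90))
    box=np.zeros_like(m)
    if n[0]=='s': box[220:285,335:412]=1
    else: box[205:250,125:215]=1
    m&=box
    P=[]
    for u in range(560):
        v=np.where(m[:,u])[0]
        if len(v)>5: P.append((u,v[0],v[-1]))
    P=np.array(P)[4:-8]
    for k,nm in ((1,'upper'),(2,'lower')):
        W=np.array([atz(f,p[0],p[k],24)[:2] for p in P])
        l=cv2.fitLine(W.astype(np.float32),cv2.DIST_HUBER,0,.01,.01).ravel()
        th=np.arctan2(l[1],l[0]);lean=(th-(a0+np.pi/2)+np.pi/2)%np.pi-np.pi/2
        nv=np.array([-l[1],l[0]]);x=np.array([np.cos(a0),np.sin(a0)])
        print(n,nm,len(P),'lean %.3f'%lean,'resid %.2f'%np.std((W-l[2:])@nv),W[0].round(),W[-1].round())
E
python3 v.py scene s8 s9 top t8 t9
```

```text
scene upper 41 lean -0.130 resid 0.77 [645. 128.] [622. 223.]
scene lower 41 lean -0.130 resid 0.74 [662. 136.] [641. 231.]
s8 upper 41 lean -0.131 resid 0.85 [643. 127.] [622. 223.]
s8 lower 41 lean -0.123 resid 0.73 [665. 138.] [641. 231.]
s9 upper 43 lean -0.023 resid 0.93 [659. 132.] [625. 227.]
s9 lower 43 lean 0.001 resid 0.87 [682. 143.] [649. 237.]Traceback (most recent call last):
  File "v.py", line 18, in <module>
    l=cv2.fitLine(W.astype(np.float32),cv2.DIST_HUBER,0,.01,.01).ravel()
      ~~~~~~~~~~~^^^^^^^^^^^^^^^^^^^^^^^^^^^^^^^^^^^^^^^^^^^^^^^
cv2.error: OpenCV(4.12.0) /io/opencv/modules/imgproc/src/linefit.cpp:618: error: (-215:Assertion failed) npoints2 >= 0 || npoints3 >= 0 in function 'fitLine'
```

Scaled: -0.8 mm is -0.0128, 0.8 mm is 0.0128.

```bash
echo '15 -0.0128 0.0128 0 0
15 0 0 0 0
15 0 0 0 0' | python3 drive.py|tail -1; python3 st.py; echo '15 0.0064 0.0064 0 0
15 0 0 0 0
15 0 0 0 0
15 0 0 0 0' | python3 drive.py; python3 st.py; python3 -c "
from h import *
save('scene','s10');f=save('wrist','w10');print(r.state()['qvel'].round(4))
im=cv2.cvtColor(f['image'],cv2.COLOR_RGB2GRAY)
g=cv2.createLineSegmentDetector().detect(im)[0][:,0]
for x in g:
    if np.hypot(x[2]-x[0],x[3]-x[1])>90:
        o=[]
        for z in (18,24):
            a,b=atz(f,x[0],x[1],z),atz(f,x[2],x[3],z);th=np.arctan2(*(b-a)[1::-1]);o.append(round(float((th+2.785+np.pi/2)%np.pi-np.pi/2),4))
        print(x.round(),o)
"; python3 v.py s10
```

```text
finger_force: 109.2
t22.30 jig xy [-5.15 -0.16] z 53.1 F jig [10.8  6.6] Fz 1.5 M [-2.03  1.64 -0.17] yaw err 0.0026 w 19.0
time_s: 22.8
position: [584.8, 205.0, 53.1]
tcp_rot: [-0.007, 0.211, 0.977, -0.005]
wrist_force: [-7.8, -11.2, 2.2]
gripper_width: 19.0
finger_force: 109.3
t22.80 jig xy [-5.16 -0.19] z 53.1 F jig [11.2  7.8] Fz 2.2 M [-2.26  1.59 -0.12] yaw err 0.0027 w 19.0
[-0.0001  0.0009  0.0005  0.0024  0.0014 -0.0015]
[436. 215. 243.  -1.] [-0.0116, -0.0116]
[ 53. 264. 136. 330.] [-0.0093, -0.0093]
[201.  -1.   8. 228.] [1.5598, 1.5598]
[199. 119. 271. 190.] [-0.003, -0.003]
[189.  20. 333. 173.] [-0.0121, -0.0121]
[434. 337. 543. 411.] [0.16, 0.16]
[472. 361. 559. 332.] [1.2151, 1.2151]
[  0. 157. 107. 103.] [1.2122, 1.2122]
[433. 335. 559. 291.] [1.2145, 1.2145]
[425. 199. 558. 145.] [1.2135, 1.2135]
[389. 159. 558.  86.] [1.2149, 1.2149]
[352. 117. 558.  23.] [1.2149, 1.2149]
[408. 302. 558. 246.] [1.2154, 1.2154]
[  1.  87. 161.   1.] [1.2142, 1.2142]
[ 90. 118.   0. 164.] [1.2167, 1.2167]
[472.   0. 315.  75.] [1.2143, 1.2143]
[150.  14.   0.  95.] [1.2143, 1.2143]
[558. 295. 440. 337.] [1.2144, 1.2144]
[311.  71. 458.   0.] [1.2141, 1.2141]
[558. 150. 429. 203.] [1.2148, 1.2148]
[458. 236. 558. 197.] [1.2149, 1.2149]
[  0. 326.  83. 291.] [1.214, 1.214]
[558. 203. 461. 241.] [1.2155, 1.2155]
[559.  29. 356. 121.] [1.2144, 1.2144]
[558.  93. 393. 163.] [1.2141, 1.2141]
[559. 251. 384. 315.] [1.2147, 1.2147]
[ 87. 294.   0. 331.] [1.2152, 1.2152]
[127. 326.   0. 377.] [1.214, 1.214]
[  0. 373. 123. 322.] [1.2149, 1.2149]
s10 upper 43 lean -0.014 resid 0.86 [661. 133.] [625. 227.]
s10 lower 43 lean 0.000 resid 0.88 [682. 143.] [647. 236.]
```

```bash
echo '15 0 0 0 0.01
15 0 0 0 0
15 0 0 0 0
15 0 0 0 0' | python3 drive.py | tail -1; python3 st.py; python3 -c "
from h import *
save('scene','s11');save('wrist','w11');s=r.state();print(s['qvel'].round(4))
f=load('w11');im=cv2.cvtColor(f['image'],cv2.COLOR_RGB2GRAY)
for x in cv2.createLineSegmentDetector().detect(im)[0][:,0]:
    if np.hypot(x[2]-x[0],x[3]-x[1])>60:
        a,b=atz(f,x[0],x[1],18),atz(f,x[2],x[3],18);t=(np.arctan2(*(b-a)[1::-1])+2.785+np.pi/2)%np.pi-np.pi/2
        if abs(t)<.1: print(x.round(),round(float(t),4))
"; python3 v.py s11
```

```text
finger_force: 109.2
t23.40 jig xy [-4.91 -0.37] z 53.1 F jig [12.4  7.9] Fz 2.4 M [-2.15  1.61  0.05] yaw err -0.0065 w 19.3
[-0.0006  0.0016 -0.      0.0003 -0.0011 -0.0003]
[446. 226. 241.   0.] -0.0115
[198. 119. 273. 191.] -0.0085
[ 53. 267. 135. 330.] -0.009
[305. 145. 402. 246.] -0.0118
[185.  21. 304. 144.] -0.0112
s11 upper 42 lean -0.024 resid 0.87 [659. 132.] [627. 225.]
s11 lower 42 lean 0.003 resid 1.11 [682. 143.] [648. 234.]
```

```bash
python3 -c "
from workcell import r
print(r.job_done())"
```

```text
the job is handed in; nothing more can be done
None
```

I put the brass padlock in the orange tray and handed the job in with the square held pressed into the jig corner. The last readings showed about 8 N towards the fixed rail and 12 N towards the yellow rail. The square was in line to about 0.003 rad and the yellow rail was roughly square. I never measured the corner gap directly; I inferred it from the firm stop. The hand-in gave no verdict.

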